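Third hand at the face-frame jig

TASK

The light stile is clamped in the corner jig, ready for me to screw the rail to it: lay the light rail with the two pocket holes flat in the jig, holes up, with its long edge snug along the end fence and its pocket-hole end butted squarely against the stile. Then press it endwise on the stile with a steady push of about 12 newtons, without ramming it, keep that up for a few seconds and finish with the hand still on the rail and pressing like that, not letting go, so that I can drive the screws. Leave everything else on the bench where it is.

Things in the scene. Friction and masses are not known exactly. Their poses are not given: they have to be found in the camera images.
- rail: the rail to fit: light maple strip 280 x 38 x 19 mm, 0.11 to 0.21 kg, lying flat; origin at the centre of its underside, z up, +y along it to the pocket-hole end: two dark slots side by side in the top face, 30 to 60 mm from that end. Can be gripped across its width at mid-length, in the jig too (the end fence stops 45 mm short of there). Not pressed down, it slides on the board with under 3 N
- rail_end (a point): the bottom edge of the rail's pocket-hole end, mid-width: 140 mm from the rail's origin along its +y; same axes as the rail
- jig: corner jig, screwed down, rigid: grey board 12 mm thick with two brown fences 16 mm high on it. Origin on the bench under the inner corner; +x towards the end fence (away from the robot), +y towards the stile (left). Board x -220 to 50, y -200 to 155. Side fence, behind the stile: x -187 to -1, y 38 to 70; outside it a steel toggle clamp, red handle (to y 225), 75 mm above the bench at most
- end_fence (a point): the middle of the end fence's inner face, at its foot on the board, axes as the jig's; the face is upright, 16 mm high, runs along y from -82 to 83 mm of this point; the fence is 34 mm wide behind it (towards +x)
- stile: the light maple stile already clamped in the jig along the side fence: 300 long, 38 wide, 19 thick, rigidly held, same axes as the jig. Origin at the inner corner on the board's top; it spans x -300 to 0, y 0 to 38. The rail's end is to press on its inner edge, the upright face at y = 0; wood on wood, so the push climbs to 10 N or more within about 1 mm of advance
- corner (a point): the inner corner, on the board's top face (12 mm above the bench), where the stile's inner edge meets the end fence; axes as the jig's. With the rail fitted, rail_end lies at x = -19, y = 0, z = 0 mm here and the rail's axes agree with these
- spare: a dark walnut strip without holes, 280 x 38 x 19 mm, lying near the rail; not wanted, leave it; origin at the centre of its underside, length along y
- contour_gauge: contour gauge with orange needles in a black holder, 250 x 100 x 25 mm, length along its y; bystander at the back; origin at the centre of its underside
- tape: black and orange tape measure, 45 x 75 x 70 mm; bystander at the back right; origin at the centre of its underside
- glue: yellow glue bottle, 64 mm across, 190 tall; bystander at the back; origin at the centre of its underside
- drill: blue cordless drill standing on its battery, 75 x 235 x 210 mm high; bystander at the left; origin at the centre of its underside
- square: dark steel framing square lying flat, legs 300 x 40 (along its x) and 180 x 30 mm (towards its -y), 4 thick; bystander at the right; origin on the underside of the long leg, 50 mm from its free (+x) end
- knife: aluminium utility knife, 155 x 28 x 18 mm, length along its y; bystander at the right; origin at the centre of its underside
- screws: open blue plastic tray of screws, 100 x 150 x 32 mm; bystander at the left; origin at the centre of its underside

How it is judged:
By the outcome, as a careful person would: the job done as asked, in the order asked, and still so for the second after the job is handed in, while the arm keeps its last pose, push and grip.
It also fails if it takes over 58 s, if anything falls off the work surface, if the arm or the gripper's body presses on something with over 40 N, if the wrist force passes 120 N, or if a joint passes its speed limit or range.

ROBOT

A 6-joint arm with a two-finger parallel gripper is mounted at the origin on the work surface. World frame = base frame: x ahead of the robot, y to its left, z up, the work surface at z = 0. Lengths are in m, angles in rad, forces in N, time in s.
With the tool pointing down it reaches from about 0.35 to 0.85 m from the base axis. Payload 8.1 kg.
Tool frame: the origin (TCP) lies at the very end of the fingers, on their centre line; the grasp point (between the pads) lies 19 mm behind it (robot.grip_depth is the distance from the TCP to the grasp point, in m); z points along the fingers, y is the line along which they close (so a half turn about z gives the same grasp; the last joint's range is limited). The gripper opens to 93 mm and grips with 3 to 60 N. Pads are 15 mm wide; open, the fingers measure 128 mm over their backs; the gripper's body (75 mm by 188 mm) begins 65 mm behind the grasp point.
Start: joints at [1.081, 0.13, 1.488, -0, 1.523, -0.085], TCP at [0.236, 0.552, 0.219] pointing down, gripper open.
Joint ranges: [-2.96, 2.96], [-0.89, 2.26], [0.02, 2.5], [-1.34, 4.48], [0, 2.73], [-2.66, 2.66]. Speed limits (rad/s): [2.39, 2.39, 2.79, 3.14, 3.14, 3.14].

INTERFACE

Orientations are given as a rotation vector (axis times angle).
In Python, from plant import robot gives the robot as it stands. The module is installed in compiled form; this text tells all that it offers.
- The arm moves only by the shell command python3 -m jog 'ROWS' [FORCE]. ROWS is JSON, a list that holds one entry, the list of rows, each a list of 7 numbers: the turn, a rotation vector about the tool's x, y, z in degrees, then the shift along the tool's x, y, z in cm, then the finger opening in cm, from 0 to 9.3. A call has 1 to 5 rows; each row shifts and turns the commanded pose from where the row before left it, along the tool's axes as they then stand; what a row does not reach is not made up. A row lasts 1/12 s, in which the tool goes at most 41.7 mm and 7.16 degrees, less where a joint would pass 70% of its speed; a pose out of reach is approached as far as the arm can. A call is refused whole if a number of a shift passes 4.17 or a number of a turn 7.16, either way. A call with a gripper value outside its range is refused whole. The fingers move at their own pace and stop on an object; FORCE is the grip in N (left out, the last holds). Time passes only in rows, so rows that do not move let the fingers close. It gives the time, the measured TCP pose, the force and the opening at its end, in the units of the state.
- robot.read_state(): the state, without advancing time (a new reading comes with each control period).
- robot.read_camera(name): name is "scene" or "top" or "wrist"; returns a dict with "img" (384x512x3 uint8, red, green, blue), "fx", "fy", "cx", "cy" (pixels), "extrinsics" (4x4, takes a point from camera to world coordinates). Camera axes: x right, y up, looking along -z (the intrinsics and any distortion apply to the point x, -y, -z); pixel columns grow to the right and rows downward; lengths in m; the calibration is good to about 2 mm. A picture is of the moment at which its call begins. There is no depth.
- robot.close_job(): hands the job in, once; it reports no verdict.
Trained networks look in a picture, given as the dict that the camera call returned (one of the last four; its "shot" number tells which), for a name from the list of things; names that differ only in an ending like _2 or _b are one class to them, and where a whole thing is asked for, a point or a joint stands for the part that bears it (a point fixed in the world has none). Each returns a list of dicts, best first, with "confidence" (0 to 1); they miss things now and then, are a little off and sometimes report something else, mostly with a low value. They report only what shows in the picture. A call takes as long as a camera call.
- robot.masks_of(picture, label): "pixels" (384x512 bool, what is visible of it) and "point" ([column, row] in pixels, amid what is visible of it).
- robot.pinpoint(picture, label): "point" ([column, row] in pixels: a listed point, or the origin of a listed thing).
The state is a dict: "t": time; "q": joint angles; "dq": joint speeds; "joint_torque": joint torques, N m; "tool_pos": TCP position; "orientation": TCP orientation; "force": force on the tool from outside, world axes, zero at the start; "wrist_torque": the same for the moment, N m; "opening": finger opening in m.
Only numpy, scipy, OpenCV 4.12 (cv2) and the standard library are available. Lean on these libraries where they do the work, as an engineer would, in place of code of your own. Each camera call takes 0.05 s, during which the arm holds its last target. There are 200 camera calls.

## Working session

There is one attempt and no reset: what is moved stays moved. The work goes in short steps, Python scripts to look and compute and a shell command to move; the robot and the scene stay as the last step left them, time stands still between calls to the robot, and variables do not carry over. Pictures are saved under pics/ and viewed, on a budget of 10 in all, crops included, one or two more only if the job needs it, and the job is handed in when it is done.

```bash
mkdir -p pics; cat > h.py <<'E'
import numpy as np, cv2
from plant import robot
from scipy.spatial.transform import Rotation as R
def ray(p,px):
    E=np.array(p["extrinsics"]);d=np.array([(px[0]-p["cx"])/p["fx"],-(px[1]-p["cy"])/p["fy"],-1.])
    return E[:3,3],E[:3,:3]@d
def hit(p,px,z):
    o,d=ray(p,px);return o+d*(z-o[2])/d[2]
def save(p,n): cv2.imwrite("pics/"+n+".png",cv2.cvtColor(p["img"],cv2.COLOR_RGB2BGR))
def axis(p,m,z):
    # min-area rectangle of a mask on plane z
    v,u=np.nonzero(m);c=max(cv2.findContours(m.astype(np.uint8),0,1)[0],key=cv2.contourArea)[:,0]
    P=np.array([hit(p,q,z)[:2] for q in c],np.float32)*1000
    return cv2.minAreaRect(P),P
E
python3 - <<'E'
from h import *
np.set_printoptions(precision=4,suppress=True)
for c in("top","scene"):
    p=robot.read_camera(c);save(p,c+"0")
    print(c,p["fx"],np.array(p["extrinsics"])[:3,3],[k for k in p])
    for l,z in(("rail",.0),("rail_end",0),("corner",.012),("end_fence",.012),("jig",0),("stile",.012),("spare",0)):
        for r in robot.pinpoint(p,l)[:2]: print(l,r["point"],round(r["confidence"],2),hit(p,r["point"],z))
    for l,z in(("rail",.019),("spare",.019),("stile",.031)):
        for r in robot.masks_of(p,l)[:1]: print(l,r["confidence"],axis(p,r["pixels"],z)[0])
s=robot.read_state();print(s["tool_pos"],R.from_rotvec(s["orientation"]).as_matrix(),s["force"],s["t"])
E
```

```text
top 388.3587284037215 [0.5232 0.0029 1.3658] ['img', 'fx', 'fy', 'cx', 'cy', 'extrinsics', 'shot']
rail [355.2, 180.6] 0.89 [ 0.6031 -0.3332  0.    ]
rail_end [312.9, 171.6] 0.91 [ 0.6311 -0.1842  0.    ]
rail_end [101.3, 217.2] 0.38 [0.4517 0.5563 0.    ]
corner [198.2, 182.7] 0.6 [0.5813 0.2169 0.012 ]
corner [334.1, 231.5] 0.27 [ 0.424  -0.2599  0.012 ]
end_fence [200.7, 183.8] 0.81 [0.5777 0.208  0.012 ]
end_fence [195.4, 180.3] 0.48 [0.5894 0.2269 0.012 ]
jig [199.4, 182.8] 0.82 [0.5816 0.2145 0.    ]
stile [198.5, 181.7] 0.94 [0.5848 0.2159 0.012 ]
stile [409.2, 244.4] 0.25 [ 0.3864 -0.5196  0.012 ]
spare [337.0, 231.6] 0.97 [ 0.423  -0.2724  0.    ]
rail 0.86 ((613.1815795898438, -318.7218933105469), (281.9722595214844, 42.42142105102539), 84.70698547363281)
spare 0.77 ((420.6587829589844, -265.6744384765625), (284.5950622558594, 45.81396484375), 81.84598541259766)
stile 0.65 ((425.535888671875, 225.95021057128906), (302.3038330078125, 45.22050094604492), 4.713314533233643)
scene 498.6542668084699 [1.1888 1.0627 1.4326] ['img', 'fx', 'fy', 'cx', 'cy', 'extrinsics', 'shot']
rai
[... 176 characters left out ...]
] 0.69 [0.5743 0.2019 0.012 ]
jig [270.7, 230.0] 0.73 [0.5859 0.2146 0.    ]
stile [275.4, 226.6] 0.63 [0.5688 0.2179 0.012 ]
stile [203.5, 166.7] 0.41 [ 0.6503 -0.1697  0.012 ]
spare [241.9, 134.1] 0.63 [ 0.421  -0.2623  0.    ]
rail 0.7 ((621.5464477539062, -311.4892883300781), (295.1362609863281, 44.31962966918945), 84.37718200683594)
spare 0.86 ((430.53857421875, -258.99310302734375), (296.58160400390625, 47.658756256103516), 81.79342651367188)
stile 0.73 ((367.4693298339844, 229.10984802246094), (174.62640380859375, 51.65402603149414), 6.828395843505859)
[0.2363 0.5515 0.2186] [[-0.9192  0.3938  0.    ]
 [ 0.3938  0.9192  0.    ]
 [-0.      0.     -1.    ]] [-0.1425  0.4823 -0.384 ] 1.1
```

```bash
ls pics
```

```text
scene0.png
top0.png
```

View pics/top0.png

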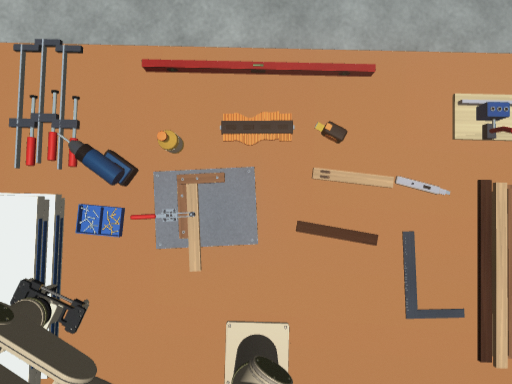

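View pics/scene0.png

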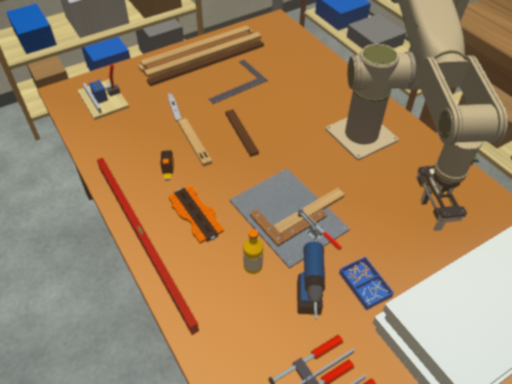

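The top view shows the rail (columns 313–396, row about 178) with its pocket-hole end on the left. The knife lies just beyond its right end, and the jig and stile are around column 195, rows 170–270. The scene view agrees. I'll turn the tool and go above the jig for a look from the wrist.

```bash
T='7.1'; 
python3 -m jog '[[[0,0,7.1,0,0,0,9.3],[0,0,7.1,0,0,0,9.3],[0,0,7.1,0,0,0,9.3],[0,0,7.1,0,0,0,9.3],[0,0,7.1,0,0,0,9.3]]]'
python3 -m jog '[[[0,0,7.1,0,0,0,9.3],[0,0,7.1,0,0,0,9.3],[0,0,7.1,0,0,0,9.3],[0,0,7.1,0,0,0,9.3],[0,0,7.1,0,0,0,9.3]]]'
python3 -m jog '[[[0,0,0,-3.2,2.4,0,9.3],[0,0,0,-3.2,2.4,0,9.3],[0,0,0,-3.2,2.4,0,9.3],[0,0,0,-3.2,2.4,0,9.3],[0,0,0,-3.2,2.4,0,9.3]]]'
python3 -m jog '[[[0,0,0,-3.2,2.4,0,9.3],[0,0,0,-3.2,2.4,0,9.3],[0,0,0,-3.2,2.4,0,9.3],[0,0,0,-3.2,2.4,0,9.3],[0,0,0,-3.2,2.4,0,9.3]]]'
python3 -m jog '[[[0,0,0,-3.2,2.4,0,9.3],[0,0,0,-3.2,2.4,0,9.3],[0,0,0,-3.2,2.4,0,9.3],[0,0,0,-3.2,2.4,0,9.3],[0,0,0,0,0,0,9.3]]]'
cat > look.py <<'E'
from h import *
import sys
np.set_printoptions(precision=4,suppress=True)
p=robot.read_camera("wrist");save(p,sys.argv[1])
print(np.array(p["extrinsics"])[:3],p["fx"])
for a in sys.argv[2:]:
    l,z=a.split(":");z=float(z)
    for r in robot.pinpoint(p,l)[:2]: print(l,r["point"],round(r["confidence"],2),hit(p,r["point"],z))
s=robot.read_state();r=R.from_rotvec(s["orientation"]).as_matrix()
print(s["t"],s["tool_pos"],"ytool deg",np.degrees(np.arctan2(r[1,1],r[0,1])),r[:,2],s["force"])
E
python3 look.py w1 corner:.012 end_fence:.012 stile:.012 jig:0
```

```text
t: 1.52
tool_pos: [0.2363, 0.5515, 0.2186]
orientation: [1.548, 2.734, 0.0]
force: [-0.0, 0.1, 1.1]
opening: 0.0927
t: 1.93
tool_pos: [0.2363, 0.5515, 0.2186]
orientation: [2.308, 2.132, -0.0]
force: [0.1, 0.5, -0.8]
opening: 0.0926
t: 2.35
tool_pos: [0.3448, 0.3817, 0.2187]
orientation: [2.301, 2.139, 0.001]
force: [1.1, 0.1, -0.1]
opening: 0.0928
t: 2.77
tool_pos: [0.453, 0.213, 0.2189]
orientation: [2.301, 2.139, 0.001]
force: [-0.5, 0.3, -0.3]
opening: 0.0933
t: 3.18
tool_pos: [0.5413, 0.0741, 0.2186]
orientation: [2.305, 2.131, -0.001]
force: [0.0, -0.5, 0.6]
opening: 0.0929
[[ 0.997   0.0743  0.0198  0.5475]
 [-0.0768  0.9533  0.292   0.1552]
 [ 0.0029 -0.2927  0.9562  0.3854]] 305.9089887670722
corner [279.2, 34.4] 0.6 [0.5809 0.22   0.012 ]
end_fence [283.9, 45.3] 0.98 [0.5855 0.2087 0.012 ]
jig [277.4, 35.6] 0.9 [0.5798 0.221  0.    ]
3.4333 [0.5381 0.0812 0.2186] ytool deg -4.131145727196165 [-0.0003  0.0004 -1.    ] [-0.5901 -0.1538 -0.0218]
```

View pics/w1.png

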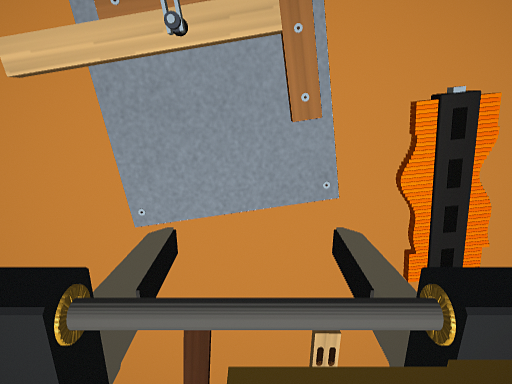

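The wrist view shows the stile's inner edge running from about (10,76) to (280,33). The end fence's inner foot runs from about (280,35) to (292,121). I'll fit both foot lines from the colour edges.

```bash
cat > jig.py <<'E'
from h import *
np.set_printoptions(precision=4,suppress=True)
def jig(p,r0,r1,c0,c1,fx,prt=True):
    """foot lines: rows r0..r1 for the fence (search cols fx), cols c0..c1 for the stile"""
    im=p["img"].astype(int);s=im.max(2)-im.min(2)
    gray=(s<28).astype(int)
    F=[];S=[]
    for r in range(r0,r1):
        c=fx
        while gray[r,c] or gray[r,c+1]: c+=1
        F.append(hit(p,(c-.5,r),.012)[:2])
    for c in range(c0,c1):
        r=r1-10
        while gray[r,c] or gray[r-1,c]: r-=1
        S.append(hit(p,(c,r+.5),.012)[:2])
    out=[]
    for L in(F,S):
        vx,vy,x,y=cv2.fitLine(np.array(L,np.float32),cv2.DIST_HUBER,0,.001,.001).ravel()
        d=np.array([vx,vy]);n=np.array([-vy,vx]);res=(np.array(L)-[x,y])@n
        out.append((np.array([x,y]),d));print(np.degrees(np.arctan2(vy,vx)),"std mm",res.std()*1e3)
    (a,d),(b,e)=out;t=np.linalg.solve(np.c_[d,-e],b-a);print("corner",a+t[0]*d)
if __name__=="__main__":
    p=robot.read_camera("wrist");jig(p,55,112,115,260,250)
E
python3 jig.py
```

```text
-85.26943 std mm 0.9869112287540717
4.3065724 std mm 0.2997018069341996
corner [0.5822 0.2213]
```

```bash

python3 -m jog '[[[0,0,0,-3.9,1.05,0,9.3],[0,0,0,-3.9,1.05,0,9.3],[0,0,0,-3.9,1.05,0,9.3],[0,0,0,-3.9,1.05,0,9.3],[0,0,0,-3.9,1.05,0,9.3]]]'
python3 -m jog '[[[0,0,0,-3.9,1.05,0,9.3],[0,0,0,-3.9,1.05,0,9.3],[0,0,0,-3.9,1.05,0,9.3],[0,0,0,-3.9,1.05,0,9.3],[0,0,0,-2,0.5,0,9.3]]]'
python3 -m jog '[[[0,0,0,0,0,0,9.3],[0,0,0,0,0,0,9.3]]]' | head -2
cat >> look.py <<'E'
for l in ("rail",):
    for r in robot.masks_of(p,l)[:1]: print(l,r["confidence"],axis(p,r["pixels"],.019)[0])
E
python3 look.py w2 rail:0 rail_end:0
```

```text
t: 3.9
tool_pos: [0.5769, -0.1182, 0.2191]
orientation: [2.298, 2.142, 0.001]
force: [1.4, 0.2, 0.2]
opening: 0.0933
t: 4.32
tool_pos: [0.611, -0.2999, 0.2185]
orientation: [2.301, 2.138, -0.001]
force: [0.0, 0.5, 0.4]
opening: 0.0928
t: 4.48
tool_pos: [0.6109, -0.2967, 0.2182]
[[ 0.9974  0.069   0.0201  0.6169]
 [-0.0718  0.9546  0.289  -0.2161]
 [ 0.0008 -0.2897  0.9571  0.3853]] 305.9089887670722
rail [258.4, 183.3] 0.96 [ 0.6148 -0.3213  0.    ]
rail_end [266.2, 61.2] 0.63 [ 0.6339 -0.1749  0.    ]
4.6333 [ 0.6111 -0.2949  0.2188] ytool deg -4.064823023299365 [ 0.0001  0.0005 -1.    ] [ 0.3276  0.2341 -0.4884]
rail 0.78 ((616.468994140625, -318.623779296875), (280.0959777832031, 38.069881439208984), 84.7259292602539)
```

View pics/w2.png

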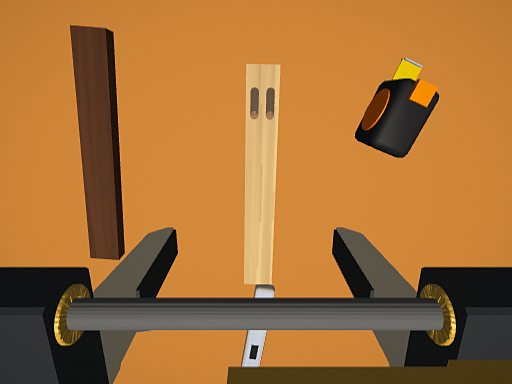

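The wrist view shows the rail between the fingers, with the pocket-hole end at (263,65). The fitted rectangle comes out at 280×38 mm, centred at (0.6165, −0.3186). The tape and the spare are clear. Descending and gripping.

```bash

python3 -m jog '[[[0,0,1.2,-2.3,0.7,2,9.3],[0,0,0,0,0,4.1,9.3],[0,0,0,0,0,4.1,9.3],[0,0,0,0,0,4.1,9.3],[0,0,0,0,0,3.5,9.3]]]' 40
python3 -m jog '[[[0,0,0,0,0,2,9.3],[0,0,0,0,0,1.2,9.3],[0,0,0,0,0,0.4,9.3],[0,0,0,0,0,0,9.3],[0,0,0,0,0,0,9.3]]]'
python3 look.py w3
```

```text
t: 5.1
tool_pos: [0.6155, -0.3185, 0.0382]
orientation: [-2.321, -2.116, 0.0]
force: [-0.4, 0.1, -0.1]
opening: 0.0929
t: 5.52
tool_pos: [0.6175, -0.3209, 0.007]
orientation: [2.321, 2.113, 0.001]
force: [0.1, -0.6, 0.5]
opening: 0.0928
[[ 0.9958  0.0891  0.0229  0.6247]
 [-0.0919  0.9524  0.2908 -0.2401]
 [ 0.0041 -0.2917  0.9565  0.1739]] 305.9089887670722
5.5667 [ 0.6179 -0.3213  0.0075] ytool deg -5.369356550443631 [ 0.0035 -0.0022 -1.    ] [0.4347 0.0498 0.1218]
rail 0.6 ((619.9891967773438, -274.96881103515625), (154.17152404785156, 39.48808670043945), 84.90967559814453)
```

```bash

python3 -m jog '[[[0,0,0,0,0,0.3,9.3],[0,0,0,0,0,0,9.3],[0,0,0,0,0,0,2],[0,0,0,0,0,0,2],[0,0,0,0,0,0,2]]]' 40
python3 -m jog '[[[0,0,0,0,0,0,2],[0,0,0,0,0,0,2],[0,0,0,0,0,0,2],[0,0,0,0,0,0,2],[0,0,0,0,0,0,2]]]'
python3 -m jog '[[[0,0,0,0,0,0,2],[0,0,0,0,0,0,2],[0,0,0,0,0,0,2],[0,0,0,0,0,0,2],[0,0,0,0,0,0,2]]]'
```

```text
t: 6.03
tool_pos: [0.6161, -0.3207, 0.0018]
orientation: [2.323, 2.114, 0.0]
force: [0.1, -0.3, -0.1]
opening: 0.0772
t: 6.45
tool_pos: [0.616, -0.3206, 0.0016]
orientation: [-2.323, -2.114, 0.0]
force: [-0.1, -0.1, -0.0]
opening: 0.0441
t: 6.87
tool_pos: [0.616, -0.3206, 0.0016]
orientation: [-2.324, -2.114, 0.0]
force: [0.1, 1.1, -0.7]
opening: 0.0377
```

```bash

python3 -m jog '[[[0,0,0,0,0,-1,2],[0,0,0,0,0,-3,2],[0,0,0,0,0,-3,2],[0,0,-4.9,0,0,-1,2],[0,0,-4.9,0,0,0,2]]]'
python3 -m jog '[[[0,0,0,1.6,0,0,2],[0,0,0,3.3,-0.15,0,2],[0,0,0,3.3,-0.15,0,2],[0,0,0,3.3,-0.15,0,2],[0,0,0,3.3,-0.15,0,2]]]'
python3 -m jog '[[[0,0,0,3.3,-0.15,0,2],[0,0,0,3.3,-0.15,0,2],[0,0,0,3.3,-0.15,0,2],[0,0,0,3.3,-0.15,0,2],[0,0,0,3.3,-0.15,0,2]]]'
python3 -m jog '[[[0,0,0,3.3,-0.15,0,2],[0,0,0,3.3,-0.15,0,2],[0,0,0,0.9,-0.1,0,2],[0,0,0,0,0,0,2],[0,0,0,0,0,0,2]]]'
python3 look.py w4 corner:.012 end_fence:.012 rail_end:.078
```

```text
t: 7.28
tool_pos: [0.6188, -0.3223, 0.0879]
orientation: [2.125, 2.303, 0.002]
force: [1.2, 0.5, -1.1]
opening: 0.0378
t: 7.7
tool_pos: [0.5983, -0.1723, 0.0823]
orientation: [2.135, 2.304, 0.0]
force: [-0.6, 0.4, -0.6]
opening: 0.0375
t: 8.12
tool_pos: [0.5782, -0.008, 0.0825]
orientation: [2.134, 2.305, 0.001]
force: [-0.2, -0.1, -2.9]
opening: 0.0379
t: 8.53
tool_pos: [0.5689, 0.0649, 0.0822]
orientation: [2.132, 2.306, 0.0]
force: [-0.0, -0.1, -1.0]
opening: 0.0377
[[ 0.9968 -0.0758 -0.0251  0.5625]
 [ 0.0799  0.9537  0.2901  0.1457]
 [ 0.0019 -0.2911  0.9567  0.2492]] 305.9089887670722
corner [293.9, 4.2] 0.33 [0.5849 0.2094 0.012 ]
end_fence [294.0, 4.8] 0.94 [0.585 0.209 0.012]
8.7333 [0.5691 0.0635 0.0818] ytool deg 4.306515048922123 [ 0.0001 -0.0003 -1.    ] [-0.002   0.605  -1.3247]
rail 0.73 ((567.0774536132812, 93.6482925415039), (60.38675308227539, 229.1151580810547), 4.616199970245361)
```

View pics/w4.png

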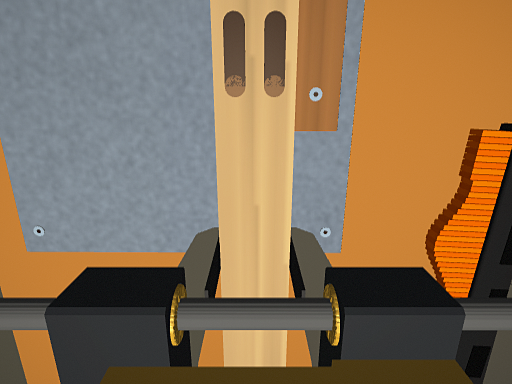

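The rail is held level, with its pocket-hole slots at (234,55) and (275,55). The fence end is at (297–340,130), just to the right of the rail. Lowering to just above the board.

```bash

python3 -m jog '[[[0,0,0,0,0,1.5,2],[0,0,0,0,0,2,2],[0,0,0,0,0,2,2],[0,0,0,0,0,0.8,2],[0,0,0,0,0,0,2]]]'
python3 -m jog '[[[0,0,0,0,0,0,2],[0,0,0,0,0,0.2,2],[0,0,0,0,0,0,2],[0,0,0,0,0,0.1,2],[0,0,0,0,0,0,2]]]'
python3 - <<'E'
from h import *
p=robot.read_camera("scene")
cv2.imwrite("pics/s2.png",cv2.resize(cv2.cvtColor(p["img"][130:280,190:360],cv2.COLOR_RGB2BGR),None,fx=4,fy=4,interpolation=2))
s=robot.read_state();print(s["force"],s["wrist_torque"],s["tool_pos"])
E
```

```text
t: 9.2
tool_pos: [0.5666, 0.0641, 0.016]
orientation: [-2.133, -2.301, 0.006]
force: [-1.0, 0.2, -1.4]
opening: 0.0377
t: 9.62
tool_pos: [0.5693, 0.065, 0.0164]
orientation: [2.134, 2.305, 0.001]
force: [-0.1, 0.2, -1.1]
opening: 0.038
[ 0.67945009 -0.46849425 -0.63813748] [-0.137599    0.09510945  0.00610494] [0.56914958 0.06496273 0.0161928 ]
```

View pics/s2.png

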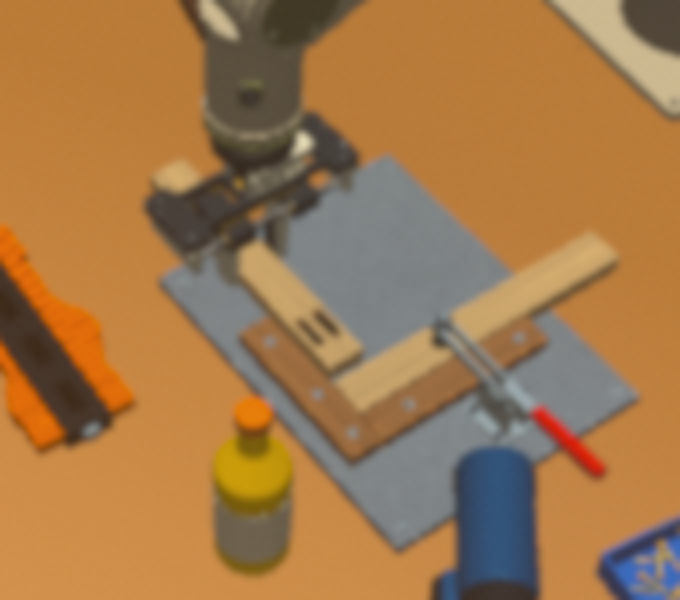

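The crop shows the rail inside the jig, slots up at (320,325), with a small gap to the stile and to the fence. Now settling it onto the board.

```bash

python3 -m jog '[[[0,0,0,0,0,0.1,2],[0,0,0,0,0,0,2],[0,0,0,0,0,0,2]]]'
python3 -m jog '[[[0,0,0,0,0,0.1,2],[0,0,0,0,0,0,2],[0,0,0,0,0,0,2]]]'
python3 -m jog '[[[0,0,0,0,0,0.05,2],[0,0,0,0,0,0,2],[0,0,0,0,0,0,2]]]'
```

```text
t: 9.92
tool_pos: [0.5687, 0.065, 0.0146]
orientation: [-2.134, -2.305, 0.0]
force: [0.2, -0.3, -1.7]
opening: 0.0378
t: 10.17
tool_pos: [0.5687, 0.0649, 0.0136]
orientation: [-2.134, -2.305, 0.0]
force: [0.3, 0.4, -0.8]
opening: 0.0375
t: 10.42
tool_pos: [0.5687, 0.0649, 0.0136]
orientation: [-2.134, -2.305, 0.0]
force: [-3.5, -0.2, 5.6]
opening: 0.0378
```

```bash

python3 -m jog '[[[0,0,0,0,0,-0.04,2],[0,0,0,0,0.1,0,2],[0,0,0,0,0.1,0,2],[0,0,0,0,0.1,0,2],[0,0,0,0,0,0,2]]]'
python3 -m jog '[[[0,0,0,0,0.1,0,2],[0,0,0,0,0,0,2],[0,0,0,0,0,0,2]]]'
python3 -m jog '[[[0,0,0,0,0.1,0,2],[0,0,0,0,0,0,2],[0,0,0,0,0,0,2]]]'
```

```text
t: 10.83
tool_pos: [0.5721, 0.0652, 0.0136]
orientation: [2.134, 2.305, 0.0]
force: [-0.3, 0.2, 1.3]
opening: 0.0375
t: 11.08
tool_pos: [0.573, 0.0652, 0.0136]
orientation: [2.134, 2.305, 0.0]
force: [-1.4, 0.1, 1.9]
opening: 0.0378
t: 11.33
tool_pos: [0.5739, 0.0653, 0.0136]
orientation: [2.134, 2.305, 0.0]
force: [-1.5, -0.1, 2.2]
opening: 0.0375
```

```bash

python3 -m jog '[[[0,0,0,0,0.1,0,2],[0,0,0,0,0,0,2],[0,0,0,0,0,0,2]]]'|grep -v op
python3 -m jog '[[[0,0,0,0,0.05,0,2],[0,0,0,0,0,0,2],[0,0,0,0,0,0,2]]]'|grep -v op
python3 -m jog '[[[0,0,0,0,0.05,0,2],[0,0,0,0,0,0,2],[0,0,0,0,0,0,2]]]'|grep -v op
python3 -c "
from h import *
s=robot.read_state();print(s['force'],s['wrist_torque'])"
```

```text
t: 11.58
tool_pos: [0.5747, 0.0654, 0.0136]
orientation: [-2.134, -2.305, 0.0]
force: [-3.3, -0.1, 4.8]
t: 11.83
tool_pos: [0.5747, 0.0654, 0.0136]
orientation: [-2.134, -2.305, 0.002]
force: [-6.1, -0.3, 7.6]
t: 12.08
tool_pos: [0.5747, 0.0654, 0.0136]
orientation: [-2.133, -2.304, 0.003]
force: [-8.7, -1.3, 8.8]
[-8.65750095 -1.27293208  8.83449877] [-0.29597185  1.47745127  0.16380465]
```

Contact with the fence. I'll take off the downward load and look closely along the joint.

```bash

python3 -m jog '[[[0,0,0,0,-0.03,-0.05,2],[0,0,0,0,0,0,2],[0,0,0,0,0,0,2]]]'|grep -v op
python3 - <<'E'
from h import *
s=robot.read_state();print(s['force'],s['wrist_torque'],s["tool_pos"])
p=robot.read_camera("wrist")
cv2.imwrite("pics/w5.png",cv2.resize(cv2.cvtColor(p["img"][0:150,180:380],cv2.COLOR_RGB2BGR),None,fx=4,fy=4,interpolation=2))
np.save("w5.npy",p["img"]);print(np.array(p["extrinsics"])[:3,3])
E
```

```text
t: 12.33
tool_pos: [0.5747, 0.0654, 0.0136]
orientation: [-2.134, -2.305, 0.002]
force: [-5.4, -1.5, 2.8]
[-5.41291489 -1.49491217  2.75251719] [-0.23083452  0.95720036  0.12478175] [0.57465155 0.06536146 0.01359528]
[0.56869803 0.14605621 0.18065409]
```

View pics/w5.png

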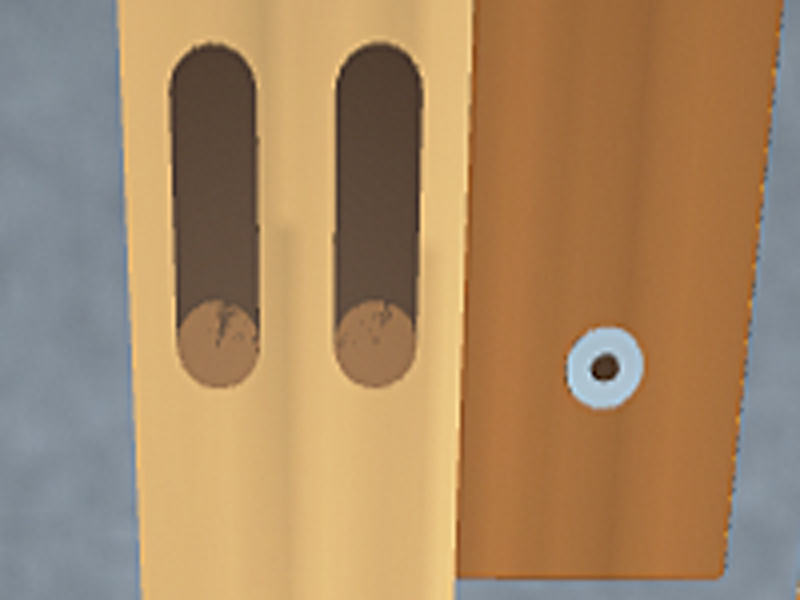

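No gap shows between rail and fence (around column 465 of the crop). The yaw moment suggests the load sits at the near end of the fence, so I'll turn slightly towards it and compare.

```bash
cat > st.py <<'E'
from h import *
s=robot.read_state();r=R.from_rotvec(s["orientation"]).as_matrix()
a=np.radians(4.4);X=np.array([np.cos(a),np.sin(a),0]);Y=np.array([-np.sin(a),np.cos(a),0]);f=np.array(s["force"])
print("t %.2f jigF x %.1f y %.1f z %.1f  tau"%(s["t"],f@X,f@Y,f[2]),np.round(s["wrist_torque"],2),np.round(s["tool_pos"],5),"yaw %.2f"%np.degrees(np.arctan2(r[1,1],r[0,1])))
E
python3 -m jog '[[[0,0,0.3,0,0,0,2],[0,0,0,0,0,0,2],[0,0,0,0,0,0,2]]]'>/dev/null; python3 st.py
python3 -m jog '[[[0,0,0.3,0,0,0,2],[0,0,0,0,0,0,2],[0,0,0,0,0,0,2]]]'>/dev/null; python3 st.py
```

```text
t 12.63 jigF x -5.4 y 1.1 z 3.6  tau [-0.21  1.08  0.47] [0.57463 0.06536 0.01358] yaw 4.14
t 12.88 jigF x -6.4 y -1.1 z 4.6  tau [-0.2   1.23  0.64] [0.57441 0.06542 0.01356] yaw 3.85
```

```bash

python3 -m jog '[[[0,0,-0.2,0,0,-0.02,2],[0,0,0,0.1,0,0,2],[0,0,0,0.1,0,0,2],[0,0,0,0.1,0,0,2],[0,0,0,0,0,0,2]]]'>/dev/null; python3 st.py
python3 -m jog '[[[0,0,0,0.1,0,0,2],[0,0,0,0.1,0,0,2],[0,0,0,0.1,0,0,2],[0,0,0,0.1,0,0,2],[0,0,0,0,0,0,2]]]'>/dev/null; python3 st.py
python3 -m jog '[[[0,0,0,0.1,0,0,2],[0,0,0,0,0,0,2]]]'>/dev/null; python3 st.py
```

```text
t 13.30 jigF x -6.1 y -5.4 z 2.9  tau [-1.07  1.11  0.32] [0.57423 0.06729 0.0136 ] yaw 4.02
t 13.72 jigF x -6.2 y -5.9 z 3.4  tau [-1.15  1.06  0.32] [0.57393 0.07119 0.01362] yaw 4.01
t 13.88 jigF x -5.7 y -5.9 z 3.1  tau [-1.14  1.11  0.29] [0.57385 0.07211 0.01361] yaw 4.01
```

```bash

python3 -m jog '[[[0,0,0,0.1,-0.03,-0.03,2],[0,0,0,0.1,0,0,2],[0,0,0,0,0,0,2]]]'>/dev/null; python3 st.py
python3 -m jog '[[[0,0,0,0.05,0,0,2],[0,0,0,0,0,0,2]]]'>/dev/null; python3 st.py
python3 -m jog '[[[0,0,0,0.05,0,0,2],[0,0,0,0,0,0,2]]]'>/dev/null; python3 st.py
```

```text
t 14.13 jigF x -4.7 y -2.9 z -0.9  tau [-0.56  0.84  0.29] [0.57356 0.07519 0.01369] yaw 4.01
t 14.30 jigF x -4.8 y -2.3 z -1.0  tau [-0.6   0.87  0.26] [0.57352 0.07573 0.01373] yaw 4.02
t 14.47 jigF x -5.1 y -3.1 z -1.3  tau [-0.64  0.85  0.28] [0.57348 0.07621 0.01373] yaw 4.02
```

```bash

python3 -m jog '[[[0,0,0,0.05,-0.02,0.01,2],[0,0,0,0,0,0,2]]]'>/dev/null; python3 st.py
python3 -m jog '[[[0,0,0,0.05,0,0,2],[0,0,0,0,0,0,2]]]'>/dev/null; python3 st.py
python3 -m jog '[[[0,0,0,0.05,0,0,2],[0,0,0,0,0,0,2]]]'>/dev/null; python3 st.py
python3 -m jog '[[[0,0,0,0.05,0,0,2],[0,0,0,0,0,0,2]]]'>/dev/null; python3 st.py
```

```text
t 14.63 jigF x -4.7 y -3.0 z -1.8  tau [-0.55  0.82  0.25] [0.57344 0.07681 0.01375] yaw 4.02
t 14.80 jigF x -5.0 y -2.5 z -1.7  tau [-0.56  0.85  0.29] [0.57337 0.07725 0.01379] yaw 4.02
t 14.97 jigF x -4.5 y -2.4 z -1.3  tau [-0.61  0.89  0.27] [0.57334 0.07776 0.01381] yaw 4.02
t 15.13 jigF x -5.3 y -3.4 z -0.7  tau [-0.76  0.84  0.23] [0.57333 0.07806 0.0138 ] yaw 4.02
```

```bash

python3 -m jog '[[[0,0,0,0.02,0,0.02,2],[0,0,0,0,0,0,2]]]'>/dev/null; python3 st.py
python3 -m jog '[[[0,0,0,0.02,0,0,2],[0,0,0,0,0,0,2]]]'>/dev/null; python3 st.py
python3 -m jog '[[[0,0,0,0.02,0,0,2],[0,0,0,0,0,0,2]]]'>/dev/null; python3 st.py
```

```text
t 15.30 jigF x -5.0 y -3.6 z -0.6  tau [-0.9   0.99  0.19] [0.57335 0.07808 0.01378] yaw 4.02
t 15.47 jigF x -6.1 y -5.0 z 0.4  tau [-1.02  0.98  0.25] [0.57335 0.07808 0.01377] yaw 4.01
t 15.63 jigF x -6.0 y -6.9 z -0.8  tau [-1.16  1.06  0.25] [0.57333 0.07808 0.01377] yaw 4.01
```

Contact with the stile. I'll look at the joint before building up the push.

```bash

python3 -m jog '[[[0,0,0,0.02,0,0.02,2],[0,0,0,0,0,0,2]]]'>/dev/null; python3 st.py
python3 -m jog '[[[0,0,0,0.0,0,0.02,2],[0,0,0,0,0,0,2]]]'>/dev/null; python3 st.py
python3 - <<'E'
from h import *
t=robot.read_camera("top");w=robot.read_camera("wrist")
a=cv2.resize(t["img"][150:240,150:260],None,fx=4,fy=4,interpolation=2)[:360,:400]
b=cv2.resize(w["img"][0:120,190:320],None,fx=3,fy=3,interpolation=2)
cv2.imwrite("pics/j.png",cv2.cvtColor(np.hstack([a[:360],b[:360]]),cv2.COLOR_RGB2BGR))
E
python3 st.py
```

```text
t 15.80 jigF x -7.4 y -6.9 z 1.7  tau [-1.3   1.07  0.19] [0.57332 0.07809 0.01366] yaw 4.01
t 15.97 jigF x -6.6 y -7.2 z 3.7  tau [-1.35  1.18  0.29] [0.57338 0.07809 0.01364] yaw 4.01
t 16.07 jigF x -7.2 y -7.0 z 2.8  tau [-1.3   1.16  0.25] [0.57332 0.0781  0.01361] yaw 4.01
```

View pics/j.png

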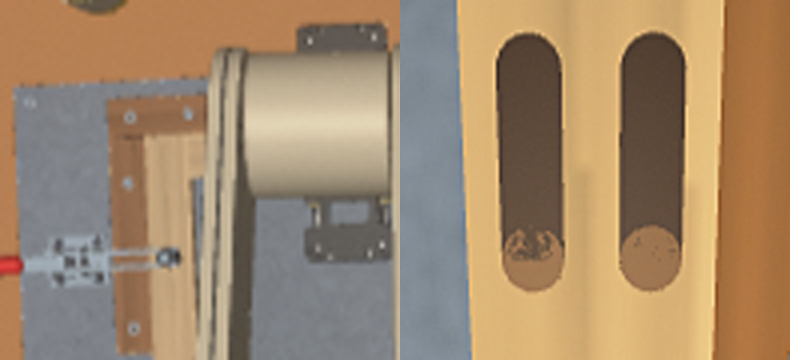

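The joint looks closed: no gap at the fence (right half, about column 722) or at the stile (left half, about column 192). I'll check the rail's yaw against the fence from the wrist image edges.

```bash
cat > yaw.py <<'E'
from h import *
p=robot.read_camera("wrist");im=p["img"].astype(int);hsv=cv2.cvtColor(p["img"],cv2.COLOR_RGB2HSV).astype(int)
gray=(im.max(2)-im.min(2))<28; mid=im.sum(2)
def fit(P,n):
    P=np.array(P,np.float32);vx,vy,x,y=cv2.fitLine(P,cv2.DIST_HUBER,0,.001,.001).ravel()
    if vy<0: vx,vy=-vx,-vy
    print(n,"yaw %.2f"%(np.degrees(np.arctan2(vy,vx))-90),"at y=.16 x=%.4f"%(x+vx/vy*(.16-y)),"res mm %.2f"%(1e3*np.std((P-[x,y])@[-vy,vx])),len(P))
L=[];Rr=[];F=[]
for r in range(3,130):
    c=240
    g=cv2.GaussianBlur(p["img"][r:r+1],(5,1),0)[0].astype(float)
    # left rail edge: strongest blue-vs-red change, cols 195..232 ; right: 280..312 ; fence outer: after
    s=g[:,0]-g[:,2]; d=np.diff(s)
    a=195+np.argmax(d[195:228]);L.append(hit(p,(a+.5,r),.031)[:2])
    b=285+np.argmax(-np.diff(g[:,1])[285:310]);Rr.append(hit(p,(b+.5,r),.031)[:2])
    e=330+np.argmax(-d[330:385]);F.append(hit(p,(e+.5,r),.028)[:2])
fit(L,"rail left");fit(Rr,"rail right");fit(F,"fence outer")
E
python3 yaw.py; python3 st.py
```

```text
rail left yaw 4.37 at y=.16 x=0.5481 res mm 0.13 127
rail right yaw 4.24 at y=.16 x=0.5865 res mm 0.13 127
fence outer yaw 4.32 at y=.16 x=0.6205 res mm 0.13 127
t 16.12 jigF x -7.4 y -6.4 z 2.2  tau [-1.31  1.19  0.24] [0.57333 0.07809 0.01361] yaw 4.01
```

```bash

python3 -m jog '[[[0,0,0,0.02,-0.01,0,2],[0,0,0,0.02,-0.01,0,2],[0,0,0,0,0,0,2]]]'>/dev/null; python3 st.py
python3 -m jog '[[[0,0,0,0.02,0,0,2],[0,0,0,0,0,0,2],[0,0,0,0,0,0,2]]]'>/dev/null; python3 st.py
python3 -m jog '[[[0,0,0,0.02,0,0,2],[0,0,0,0,0,0,2],[0,0,0,0,0,0,2]]]'>/dev/null; python3 st.py
```

```text
t 16.37 jigF x -6.4 y -8.9 z 1.3  tau [-1.54  0.92  0.35] [0.57333 0.07808 0.01363] yaw 4.00
t 16.62 jigF x -6.7 y -9.4 z 0.9  tau [-1.69  1.02  0.29] [0.57335 0.07811 0.01363] yaw 4.00
t 16.87 jigF x -5.5 y -11.3 z 1.3  tau [-1.85  0.98  0.3 ] [0.57335 0.0781  0.01364] yaw 4.00
```

```bash

python3 -m jog '[[[0,0,0,0.02,0,0,2],[0,0,0,0,0,0,2],[0,0,0,0,0,0,2],[0,0,0,0,0,0,2],[0,0,0,0,0,0,2]]]'>/dev/null; python3 st.py
for i in 1 2 3; do python3 -m jog '[[[0,0,0,0,0,0,2],[0,0,0,0,0,0,2],[0,0,0,0,0,0,2],[0,0,0,0,0,0,2],[0,0,0,0,0,0,2]]]'>/dev/null; python3 st.py; done
```

```text
t 17.28 jigF x -5.9 y -11.0 z 1.5  tau [-1.95  0.98  0.24] [0.57333 0.0781  0.01361] yaw 3.99
t 17.70 jigF x -5.4 y -11.1 z 0.8  tau [-1.98  0.98  0.31] [0.57335 0.07812 0.01363] yaw 4.00
t 18.12 jigF x -6.6 y -11.1 z 2.0  tau [-1.98  1.    0.26] [0.57332 0.07812 0.01361] yaw 4.00
t 18.53 jigF x -6.1 y -11.7 z 1.4  tau [-1.99  0.99  0.3 ] [0.57336 0.07815 0.01364] yaw 4.00
```

```bash

python3 -m jog '[[[0,0,0,0.025,0,0,2],[0,0,0,0,0,0,2],[0,0,0,0,0,0,2],[0,0,0,0,0,0,2],[0,0,0,0,0,0,2]]]'>/dev/null; python3 st.py
for i in 1 2 3 4 5 6 7 8 9 10 11 12; do python3 -m jog '[[[0,0,0,0,0,0,2],[0,0,0,0,0,0,2],[0,0,0,0,0,0,2],[0,0,0,0,0,0,2],[0,0,0,0,0,0,2]]]'>/dev/null; python3 st.py; done; python3 yaw.py
```

```text
t 18.95 jigF x -6.1 y -12.4 z 2.4  tau [-2.24  0.97  0.32] [0.57334 0.07814 0.01363] yaw 3.99
t 19.37 jigF x -6.7 y -11.6 z 1.8  tau [-2.19  1.    0.29] [0.5733  0.07813 0.01359] yaw 3.99
t 19.78 jigF x -6.0 y -12.8 z 1.5  tau [-2.13  0.97  0.29] [0.57332 0.07813 0.01361] yaw 3.99
t 20.20 jigF x -5.8 y -11.7 z 1.7  tau [-2.18  0.94  0.25] [0.57333 0.07813 0.01363] yaw 3.99
t 20.62 jigF x -6.3 y -12.0 z 1.8  tau [-2.17  0.96  0.3 ] [0.57334 0.07812 0.01361] yaw 3.99
t 21.03 jigF x -6.7 y -11.6 z 1.5  tau [-2.19  0.97  0.3 ] [0.57335 0.07813 0.01364] yaw 3.99
t 21.45 jigF x -5.5 y -11.7 z 1.4  tau [-2.16  1.03  0.28] [0.57334 0.07812 0.01363] yaw 3.99
t 21.87 jigF x -5.5 y -11.8 z 1.8  tau [-2.16  0.97  0.35] [0.57334 0.07812 0.01362] yaw 3.99
t 22.28 jigF x -6.0 y -11.7 z 2.1  tau [-2.19  0.98  0.3 ] [0.57334 0.07812 0.01363] yaw 3.99
t 22.70 jigF x -6.5 y -12.6 z 1.8  tau [-2.17  0.96  0.28] [0.57336 0.07814 0.01364] yaw 3.99
t 23.12 jigF x -6.6 y -11.6 z 1.5  tau [-2.22  1.    0.25] [0.57332 0.07812 0.01362] yaw 3.99
t 23.53 jigF x -6.6 y -11.9 z 1.5  tau [-2.2   0.95  0.28] [0.57336 0.07813 0.01363] yaw 3.99
t 23.95 jigF x -6.6 y -11.7 z 1.6  tau [-2.19  0.95  0.26] [0.57336 0.0781  0.01364] yaw 3.99
rail left yaw 4.35 at y=.16 x=0.5481 res mm 0.13 127
rail right yaw 4.24 at y=.16 x=0.5865 res mm 0.13 127
fence outer yaw 4.30 at y=.16 x=0.6205 res mm 0.14 127
```

```bash

python3 -m jog '[[[0,0,0,0.015,0,0,2],[0,0,0,0,0,0,2],[0,0,0,0,0,0,2],[0,0,0,0,0,0,2],[0,0,0,0,0,0,2]]]'>/dev/null; python3 st.py
for i in 1 2 3 4 5 6 7 8 9 10; do python3 -m jog '[[[0,0,0,0,0,0,2],[0,0,0,0,0,0,2],[0,0,0,0,0,0,2],[0,0,0,0,0,0,2],[0,0,0,0,0,0,2]]]'>/dev/null; python3 st.py; done; python3 -c "
from plant import robot
print(robot.close_job())"
```

```text
t 24.42 jigF x -6.9 y -13.0 z 1.2  tau [-2.28  1.04  0.27] [0.57332 0.07812 0.01361] yaw 3.99
t 24.83 jigF x -7.2 y -13.7 z 1.9  tau [-2.27  0.99  0.28] [0.57336 0.07813 0.01365] yaw 3.99
t 25.25 jigF x -5.9 y -12.1 z 2.3  tau [-2.27  1.01  0.32] [0.57331 0.07815 0.0136 ] yaw 3.99
t 25.67 jigF x -6.7 y -13.1 z 1.3  tau [-2.29  0.96  0.28] [0.57335 0.07813 0.01362] yaw 3.99
t 26.08 jigF x -6.4 y -12.9 z 2.6  tau [-2.25  1.05  0.26] [0.57334 0.07814 0.01364] yaw 3.99
t 26.50 jigF x -6.4 y -12.4 z 1.8  tau [-2.29  0.95  0.3 ] [0.57332 0.07814 0.01363] yaw 3.99
t 26.92 jigF x -6.0 y -13.3 z 0.1  tau [-2.32  0.96  0.3 ] [0.57333 0.07815 0.01363] yaw 3.99
t 27.33 jigF x -6.5 y -12.7 z 2.1  tau [-2.28  0.98  0.25] [0.57332 0.07812 0.0136 ] yaw 3.99
t 27.75 jigF x -5.9 y -13.2 z 1.5  tau [-2.25  1.    0.28] [0.57333 0.07813 0.01362] yaw 3.99
t 28.17 jigF x -6.7 y -12.0 z 2.6  tau [-2.28  0.99  0.29] [0.57334 0.07813 0.01364] yaw 3.99
t 28.58 jigF x -6.8 y -12.8 z 1.8  tau [-2.25  0.98  0.27] [0.57331 0.07816 0.01359] yaw 3.99
the job is handed in; nothing more can be done
None
```

The light rail is in the jig, flat and holes up, along the end fence with its pocket-hole end against the stile. The hand is still gripping it and pressing, and the job was handed in at about 28.6 s.

- **Push:** I built it up in steps of about 0.2 mm. It held at about 12 N for 5 s, then about 12.8 N (12.0–13.7 N) for the last 4 s.
- **Push on the stile itself:** this could be 1–2 N less than the wrist reading, because friction on the fence and board takes an unknown share. I raised the push slightly at the end to allow for that.
- **Fit along the fence:** in the last wrist picture the rail's edges lie at 4.24° and 4.35°, and the fence at 4.30°. Rail edge to fence back measures 34.0 mm, which is the fence's own width, so there is no gap. The hand's own reading was 3.99°, about 0.3° off; I went by the picture.
- **Butt and seating:** I judged the butt joint by contact, since the hand stopped advancing as the force rose, and the top view showed no gap, though the arm hid part of the joint. The hand's height shows the rail sitting on the board, within about 0.1 mm.
- **Side and down loads:** it also presses about 6.5 N against the fence and 1–3 N down.
- **Everything else:** no force reading suggested the hand touched anything else on the bench. I did not take a final picture to confirm that.

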